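Snap the cover onto the robot's controller box

TASK

Put the plastic cover on the open controller box: pick it up off the bench, lower it level with its two slots over the two upright snap hooks, and press it straight down until both sides have clicked and it sits fully home all round. Press steadily and no harder than it needs (more than 24 N breaks the plastic), then let go; leave the screwdriver, the pliers, the tape and the carton where they are.

Things in the scene. Friction and masses are not known exactly. Their poses are not given: they have to be found in the camera images.
- cover: Light grey plastic cover right way up on the bench, a hollow shell open below, 124 long (x) x 56 wide (y) mm, 75 g, walls 3. The middle 76 mm is a raised block 36 high with vent strips on top and flat sides 56 apart, to be gripped; each end is a shoulder 24 long, its top 22 high, with a slot. Origin: centre of the lower edge, z up. Half a turn makes no difference.
- cover_end_1 (a point): Point on the cover's +x shoulder: middle of its slot's outer edge, on the top face, (54, 0, 22) mm in the cover's frame. The slot is 14 mm wide (y) and reaches from 45.5 to 54 mm from the cover's middle (x); a hook has 2 mm play to either side in y and may stand about 2 mm too far out in x and still enter.
- cover_end_2 (a point): The same point at the slot in the cover's -x shoulder, (-54, 0, 22) mm in the cover's frame.
- box: Open light grey box, circuit board inside, 124 (x) x 56 (y) mm; its rim is 34 mm above its origin, the centre of its underside. It only moves down: on soft rubber feet on the panel it sinks about 1.5 mm per 10 N (at most 6.5) and springs back. With the cover home (its lower edge on the rim, sides flush) cover_end_1 and _2 are 56 mm above this origin, unpressed or sunk.
- hook_1_tip (a point): Top of the snap hook at the box's +x end, unbent at (51.2, 0, 65.5) mm in the box's frame. A hook is a springy upright tongue 3 mm thick (x), 10 wide (y), rooted in the box floor; its head has a barb pointing outward with a ramp 8 mm high above it. The tip enters its slot when the cover is about 12 mm above its seat; the barb ends up 1.2 mm above the shoulder.
- hook_2_tip (a point): The same at the box's -x end, unbent at (-51.2, 0, 65.5) mm in the box's frame. Pressing the cover on bends both hooks 3 mm inward: the resistance of both together grows to 10 to 18 N (friction varies) until about 1.5 mm above the seat, then drops suddenly as the barbs spring out. Pressing down with over 24 N (the box sinks 3.7 mm) breaks the plastic.
- panel: Fixed aluminium panel 230 (x) x 130 (y) x 3 mm on four screw feet, set 8 to 18 mm high; the box stands on its middle, x along x, its underside 13 mm above the panel's. At the panel's x ends, 90 to 108 mm from the middle, are a terminal strip and a relay socket, up to 25 mm above its underside; beside the box it is bare. Origin: centre of its underside.
- screwdriver: screwdriver with a black handle, 190 mm long, lying on the bench; a bystander; origin under its middle
- pliers: pliers with dull red handles, 135 mm long, lying on the bench; a bystander; origin near the pivot
- tape: roll of tan masking tape, 100 mm across, 25 mm high; a bystander; origin at the centre of its underside
- carton: small cardboard carton, 100 x 75 x 45 mm; a bystander; origin at the centre of its underside
Not all that is in view belongs to the job. What is shaped like the cover but pink or turquoise is not meant.

How it is judged:
By the outcome, as a careful person would: the job done as asked, in the order asked, and still so for the second after the job is handed in, with the robot touching nothing.
It also fails if it takes over 54 s, if anything falls off the work surface, if the arm or the gripper's body presses on something with over 40 N, if the wrist force passes 120 N, or if a joint passes its speed limit or range.

ROBOT

A 6-joint arm with a two-finger parallel gripper is mounted at the origin on the work surface. World frame = base frame: x ahead of the robot, y to its left, z up, the work surface at z = 0. Lengths are in m, angles in degrees, forces in N, time in s.
With the tool pointing down it reaches from about 0.35 to 0.925 m from the base axis. Payload 6.4 kg.
Tool frame: the origin (TCP) lies between the finger pads; the fingertips stand 25 mm ahead of it and the grasp point (between the pads) lies 6 mm ahead of it; x points along the fingers, y is the direction in which the jaws open and shut, and the axes are right-handed (so a half turn about x gives the same grasp; the last joint's range is limited). The gripper opens to 94 mm and grips with 3 to 60 N. Pads are 16 mm wide; open, the fingers measure 119 mm over their backs; the gripper's body (75 mm by 177 mm) begins 78 mm behind the grasp point.
Start: joints at [66.457, 14.043, 89.255, -0, 76.702, -9.975], TCP at [0.152, 0.632, 0.2] pointing down, gripper open.
Joint ranges: [-179.41, 179.41], [-58.25, 129.5], [7.25, 145.43], [-54.29, 234.29], [11.92, 165.04], [-157.13, 157.13]. Speed limits (degrees/s): [147.25, 147.25, 180, 180, 180, 180].

INTERFACE

Orientations are given as [roll, pitch, yaw] about the fixed x, y, z axes, in that order (R = Rz(yaw) Ry(pitch) Rx(roll)).
In Python, from rig import manip gives the robot as it stands.
- The arm moves only by the tool drive_tool, never from a script. Its argument "targets" is a list of rows, each a list of 7 numbers: the turn, a rotation vector about the tool's x, y, z in degrees, then the shift along the tool's x, y, z in cm, then the opening, from -1 (shut) to 1 (fully open). A call has 1 to 10 rows; each row is the pose to reach, as a shift and turn from the pose commanded when the call began, along the tool's axes at that moment; what a row does not reach only later rows make up. A row lasts 1/10 s, in which the tool goes at most 50 mm and 8.59 degrees, less where a joint would pass 70% of its speed; a pose out of reach is approached as far as the arm can. A call with a gripper value outside its range is refused whole. The fingers move at their own pace and stop on an object; "squeeze" is the grip in N (left out, the last holds). Time passes only in rows, so rows that repeat a pose let the fingers close. It gives the time, the measured TCP pose, the force and the opening at its end, in the units of the state.
- manip.read_state(): the state, without advancing time (a new reading comes with each control period).
- manip.camera(name): name is "scene" or "top"; returns a dict with "color" (384x512x3 uint8, blue, green, red), "fx", "fy", "cx", "cy" (pixels), "R" (3x3) and "t" (3): a world point X has camera coordinates R X + t. Camera axes: x right, y down, z forward; pixel columns grow to the right and rows downward; lengths in m; the calibration is good to about 2 mm. A picture is of the moment at which its call begins. There is no depth.
- manip.job_done(): hands the job in, once; it reports no verdict.
The state is a dict: "time_s": time; "q": joint angles; "dq": joint speeds; "effort": joint torques, N m; "eef_pos": TCP position; "ee_rot": TCP orientation; "ft_force": force on the tool from outside, world axes, zero at the start; "wrist_torque": the same for the moment, N m; "opening": opening from 0.0 (shut) to 1.0 (fully open).
Only numpy, scipy, OpenCV 4.12 (cv2) and the standard library are available. Lean on these libraries where they do the work, as an engineer would, in place of code of your own. Each camera call takes 0.05 s, during which the arm holds its last target. There are 200 camera calls.

## Working session

There is one attempt and no reset: what is moved stays moved. The work goes in short steps, Python scripts to look and compute and a tool call to move; the robot and the scene stay as the last step left them, time stands still between calls to the robot, and variables do not carry over. Pictures are saved under pics/ and viewed, on a budget of 10 in all, crops included, one or two more only if the job needs it, and the job is handed in when it is done.

Besides the shell and the picture viewer there is one more tool, called after "Emit:" as name(argument=value, ...), one argument or row to a line, values as JSON. drive_tool: Moves the arm, as the interface text tells. Its arguments: {"type":"object","properties":{"targets":{"type":"array"},"squeeze":{"type":"number"}},"required":["targets"]}

```bash
mkdir -p pics; python3 - <<'E'
from rig import manip
import cv2
s=manip.read_state(); print(s)
for n in("top","scene"):
    c=manip.camera(n); cv2.imwrite(f"pics/{n}0.png",cv2.resize(c["color"],(800,600),interpolation=cv2.INTER_CUBIC)); print(n,c["fx"],c["fy"],c["cx"],c["cy"],c["R"],c["t"])
    cv2.imwrite(f"pics/raw_{n}0.png",c["color"])
E
```

```text
{'time_s': 0.0, 'q': array([ 6.64564070e+01,  1.40841761e+01,  8.93221127e+01, -1.99358012e-03,
        7.67004037e+01, -9.97203576e+00]), 'dq': array([ 0.03539768, -0.06011477, -0.02078319,  0.15502246,  0.05831304,
        0.01161782]), 'effort': array([-8.00216312e-04, -4.15831518e+01, -3.14601552e+01,  6.84142741e-02,
        3.31747241e-02, -1.46700563e-04]), 'eef_pos': array([0.15225897, 0.63131007, 0.19877098]), 'ee_rot': array([ -98.93073499,   89.89328985, -112.50183185]), 'ft_force': array([ 0.51638588,  0.32654905, -0.37044256]), 'wrist_torque': array([-0.02291986,  0.0285996 , -0.01764359]), 'opening': 1.0001285497646628}
top 428.57721343950095 428.57721343950095 260.9367053010103 190.955598937275 [[-0.0238842  -0.99958398 -0.01616823]
 [-0.99235399  0.02566419 -0.12072661]
 [ 0.12109133  0.01316115 -0.99255412]] [0.07683118 0.56256454 1.26626534]
scene 493.80650772557266 493.80650772557266 258.2906773895574 185.18681241327243 [[-0.48447269  0.87478931  0.00546581]
 [ 0.72357679  0.40422454 -0.55949902]
 [-0.49165317 -0.26710707 -0.82881299]] [ 0.22353702 -0.36817399  1.6588879 ]
```

View pics/top0.png

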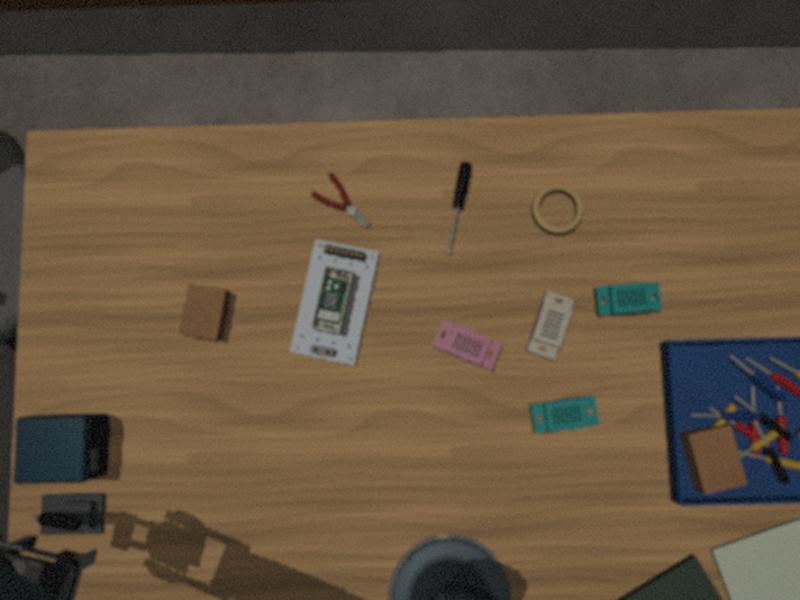

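View pics/scene0.png

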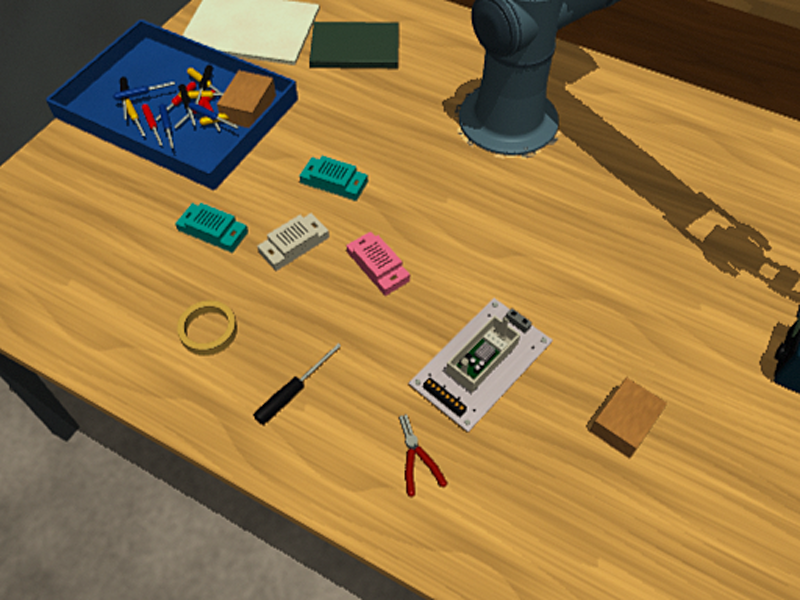

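Both views show the grey cover (top ≈(550,325), scene ≈(293,240)) and the box on its panel (top ≈(335,302), scene ≈(482,353)). I'll zoom in on all four.

```bash
python3 - <<'E'
import cv2,numpy as np
def crop(n,cx,cy):
    im=cv2.imread(f"pics/raw_{n}0.png"); x,y=cx-32,cy-24
    p=cv2.resize(im[y:y+48,x:x+64],(400,300),interpolation=cv2.INTER_CUBIC)
    p=cv2.convertScaleAbs(p,alpha=1.3 if n=="top" else 1)
    for k in range(0,64,8):
        cv2.putText(p,str(x+k),(int(k*6.25),8),0,.3,(0,255,255)); cv2.line(p,(int(k*6.25),9),(int(k*6.25),14),(0,255,255))
    for k in range(0,48,8):
        cv2.putText(p,str(y+k),(0,int(k*6.25)+4),0,.3,(0,255,255)); 
    return p
m=np.vstack([np.hstack([crop("top",352,208),crop("top",214,193)]),np.hstack([crop("scene",188,154),crop("scene",310,226)])])
cv2.imwrite("pics/m1.png",m)
E
```

```text
(no output)
```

View pics/m1.png

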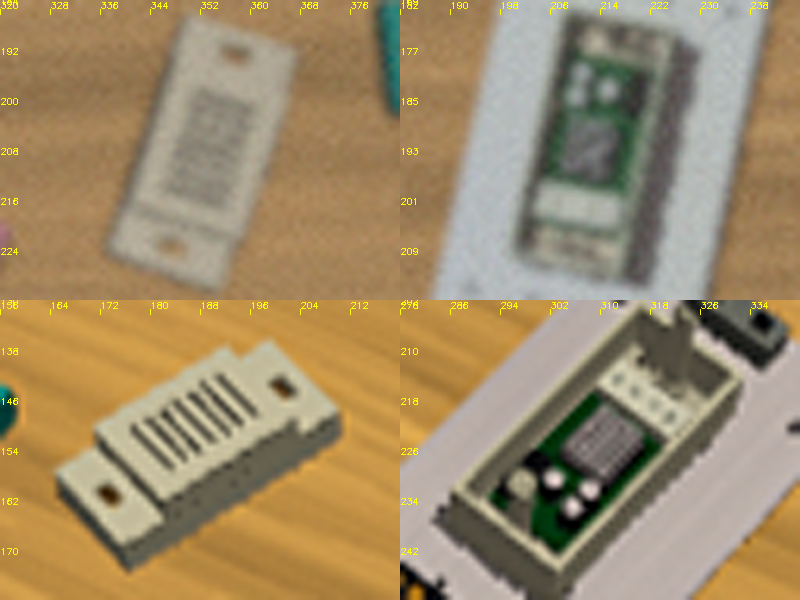

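The crops show slot centres at raw px: cover top ≈(357,192),(347,223), scene ≈(173,161),(201,144). The box rim corners and panel corners are also clear. I'll fit poses to these.

```bash
cat > h.py <<'E'
import numpy as np
from scipy.optimize import least_squares
C={"top":(428.577,260.937,190.956,np.array([[-0.0238842,-0.99958398,-0.01616823],[-0.99235399,0.02566419,-0.12072661],[0.12109133,0.01316115,-0.99255412]]),np.array([0.07683118,0.56256454,1.26626534])),
"scene":(493.8065,258.2907,185.1868,np.array([[-0.48447269,0.87478931,0.00546581],[0.72357679,0.40422454,-0.55949902],[-0.49165317,-0.26710707,-0.82881299]]),np.array([0.22353702,-0.36817399,1.6588879]))}
def proj(n,X):
    f,cx,cy,R,t=C[n]; c=R@X+t; return np.array([f*c[0]/c[2]+cx,f*c[1]/c[2]+cy])
def world(p,m):
    a=np.radians(p[3]); c,s=np.cos(a),np.sin(a); x,y,z=np.array(m)/1000
    return np.array([p[0]+c*x-s*y,p[1]+s*x+c*y,p[2]+z])
def fit(obs,p0,free,cams=("top","scene")):
    o=[q for q in obs if q[0] in cams]
    def res(v):
        p=np.array(p0,float); p[free]=v
        return np.concatenate([proj(n,world(p,m))-np.array(uv) for n,m,uv in o])
    r=least_squares(res,np.array(p0,float)[free],x_scale=[.01 if i<3 else 1 for i in free],loss="soft_l1")
    p=np.array(p0,float); p[free]=r.x; return p,res(r.x).reshape(-1,2)
E
cat > f1.py <<'E'
from h import *
def mt(x0,y0,u,v): return (x0+(u+.5)/6.25-.5,y0+(v+.5)/6.25-.5)
T=lambda u,v:mt(320,184,u,v); S=lambda u,v:mt(156,130,u,v-300)
BT=lambda u,v:mt(182,169,u-400,v); BS=lambda u,v:mt(278,202,u-400,v-300)
big=lambda u,v:((u+.5)/1.5625-.5,(v+.5)/1.5625-.5)
sx=[(s*49.75,0,22) for s in(1,-1)]
# cover +x = away from robot (image up in top; scene lower-left)
cov=[("top",(49.75,0,22),T(236,52)),("top",(-49.75,0,22),T(170,245)),
("top",(62,28,22),T(187,14)),("top",(62,-28,22),T(297,48)),("top",(-62,28,22),T(108,246)),("top",(-62,-28,22),T(222,290)),
("scene",(49.75,0,22),S(110,494)),("scene",(-49.75,0,22),S(283,387)),
("scene",(62,-28,22),S(57,475)),("scene",(62,28,22),S(127,548)),("scene",(-62,-28,22),S(270,341)),("scene",(-62,28,22),S(340,410)),
("scene",(38,-28,36),S(95,432)),("scene",(38,28,36),S(167,500)),("scene",(-38,-28,36),S(232,346)),("scene",(62,28,0),S(130,571))]
box=[("top",(62,28,34),BT(565,12)),("top",(62,-28,34),BT(688,32)),("top",(-62,28,34),BT(515,250)),("top",(-62,-28,34),BT(632,274)),
("scene",(62,-28,34),BS(455,487)),("scene",(62,28,34),BS(558,570)),("scene",(-62,28,34),BS(742,378))]
pan=[("top",(115,65,-10),big(316,240)),("top",(115,-65,-10),big(378,252)),("top",(-115,-65,-10),big(355,365)),("top",(-115,65,-10),big(290,352)),
("scene",(-115,-65,-10),big(494,298)),("scene",(-115,65,-10),big(551,341)),("scene",(115,65,-10),big(468,431)),("scene",(115,-65,-10),big(408,385))]
np.set_printoptions(precision=4,suppress=True)
for cams in (("top","scene"),("top",),("scene",)):
    print(cams)
    for nm,o,p0,fr in (("cov",cov,[.5,-.1,0,-15],[0,1,3]),("box",box,[.5,.15,.026,-8],[0,1,2,3]),("boxpan",box+pan,[.5,.15,.026,-8],[0,1,2,3])):
        p,r=fit(o,p0,fr if len(cams)>1 else [0,1,3],cams); print(nm,p,"rms",np.sqrt((r**2).mean()))
        if len(cams)>1: print(r.round(1).tolist())
E
python3 f1.py
```

```text
('top', 'scene')
cov [  0.5089  -0.2115   0.     -20.5962] rms 0.4701243313274451
[[-0.8, -0.0], [-0.2, -0.1], [-0.4, -0.7], [-0.5, -0.2], [-0.4, 0.5], [-0.9, -0.4], [0.2, -0.0], [0.1, -0.2], [-0.4, -0.7], [-0.4, -0.4], [-0.1, -0.5], [0.0, -0.3], [-0.3, -1.0], [-0.6, -0.0], [-1.0, -0.3], [0.1, 0.3]]
box [  0.5643   0.2072   0.0131 -12.6063] rms 0.8234358089385301
[[0.2, -0.5], [-1.4, -0.2], [-0.5, 1.5], [-0.9, 1.3], [-1.1, 0.4], [-0.6, 0.2], [-0.6, -0.6]]
boxpan [  0.5652   0.2084   0.0139 -12.901 ] rms 0.6881491270804816
[[-0.1, -0.9], [-1.8, -0.5], [-1.0, 1.1], [-1.5, 1.0], [-0.9, 0.6], [-0.4, 0.4], [-0.2, -0.2], [-0.1, 0.0], [0.6, 0.4], [-0.0, 0.2], [0.5, 0.1], [-0.9, 0.3], [0.2, -0.5], [-0.1, 0.3], [-0.0, -1.1]]
('top',)
cov [  0.5085  -0.213    0.     -20.822 ] rms 0.30834058427594246
box [  0.5643   0.2035   0.026  -12.7967] rms 0.8397645099731272
boxpan [  0.5643   0.2056   0.026  -12.8515] rms 0.7981147940398282
('scene',)
cov [  0.5095  -0.2103   0.     -20.5299] rms 0.35510586676367967
box [  0.5701   0.2112   0.026  -13.3422] rms 0.44799930684591455
boxpan [  0.571    0.2111   0.026  -13.0626] rms 0.5933183337634453
```

```bash
cat >> f1.py <<'E'
print("---")
p,r=fit(cov,[.5,-.2,0,-20],[0,1,2,3]); print("cov zfree",p)
# per-camera pixel bias from the cover (z=0), then box
p0,_=fit(cov,[.5,-.2,0,-20],[0,1,3])
def bias(cov):
    v=least_squares(lambda v:np.concatenate([proj(n,world([v[0],v[1],0,v[2]],m))-np.array(uv)-(v[3:5] if n=="scene" else 0) for n,m,uv in cov]),[.5,-.2,-20,0,0]).x
    return v
v=bias(cov); print("scene bias",v)
for nm,o in(("box",box),("pan",pan),("boxpan",box+pan)):
    o2=[(n,m,np.array(uv)+(v[3:5] if n=="scene" else 0)) for n,m,uv in o]
    q,r=fit(o2,[.56,.2,.026,-13],[0,1,2,3]); print(nm,q,np.sqrt((r**2).mean())); print(r.round(1).tolist())
E
python3 f1.py | sed -n '/---/,$p'
python3 - <<'E'
import cv2,numpy as np
def crop(n,x,y,w,h,W,H):
    im=cv2.imread(f"pics/raw_{n}0.png"); s=W/w
    p=cv2.resize(im[y:y+h,x:x+w],(W,H),interpolation=cv2.INTER_CUBIC)
    p=cv2.convertScaleAbs(p,alpha=1.4 if n=="top" else 1.1)
    for k in range(0,w,10):
        cv2.putText(p,str(x+k),(int(k*s),8),0,.3,(0,0,255)); cv2.line(p,(int(k*s),9),(int(k*s),14),(0,0,255))
    for k in range(0,h,10): cv2.putText(p,str(y+k),(0,int(k*s)+4),0,.3,(0,0,255))
    return p
m=np.hstack([crop("top",180,148,70,90,420,540),crop("scene",278,186,60,90,360,540)])
cv2.imwrite("pics/m2.png",m)
E
```

```text
---
cov zfree [  0.508   -0.2126  -0.0031 -20.6099]
scene bias [  0.5084  -0.2131 -20.6762  -0.6101  -0.6439]
box [  0.5643   0.2061   0.0155 -12.7341] 0.7130727551862158
[[0.5, -0.7], [-1.1, -0.3], [-0.3, 1.4], [-0.7, 1.2], [-0.8, 0.4], [-0.3, 0.2], [-0.2, -0.5]]
pan [  0.5657   0.2079   0.0164 -12.9192] 0.4401246950596401
[[-0.1, -0.3], [0.7, 0.0], [0.0, 0.0], [0.4, -0.1], [-0.4, 0.5], [0.7, -0.2], [0.3, 0.6], [0.3, -0.9]]
boxpan [  0.5652   0.2071   0.0162 -12.9211] 0.6351084621289333
[[0.2, -1.0], [-1.4, -0.6], [-0.7, 1.0], [-1.1, 0.9], [-0.6, 0.6], [-0.2, 0.5], [0.1, -0.2], [0.2, -0.1], [1.0, 0.2], [0.3, 0.2], [0.7, 0.0], [-0.6, 0.3], [0.5, -0.5], [0.1, 0.3], [0.2, -1.1]]
```

View pics/m2.png

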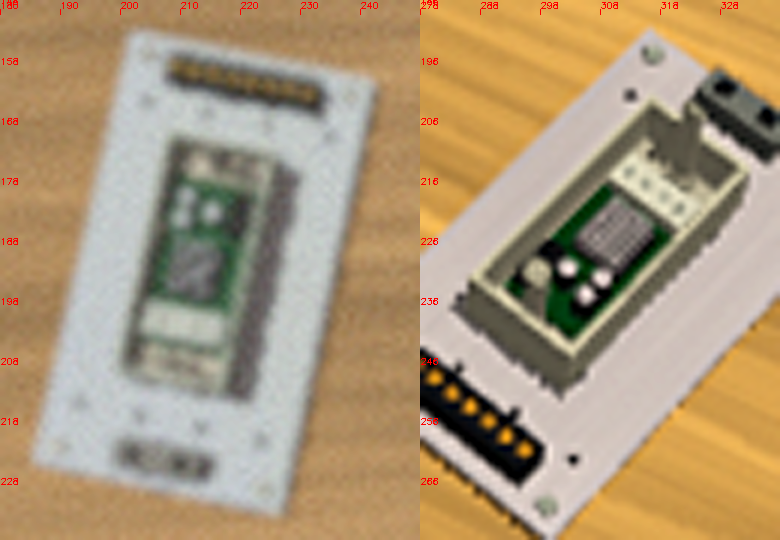

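The crop shows the box rim and both hooks: the +x hook tip at crop ≈(538,262) and the -x hook at ≈(690,105), with clear panel corners. The fitted box height of about 16 mm is below the physical minimum of 21 mm, so I'll calibrate later with the held cover. Next, the grasp.

```bash
cat > go.py <<'E'
import sys; from rig import manip
from h import *
from scipy.spatial.transform import Rotation as Ro
def plan(x,y,z,yaw,quiet=False):
    "yaw = direction of long axis (perp. to jaws), deg"
    s=manip.read_state(); R=Ro.from_euler("xyz",s["ee_rot"],degrees=True)
    a=np.radians(yaw+90); best=None
    for sg in(1,-1):
        ty=sg*np.array([np.cos(a),np.sin(a),0]); tx=np.array([0,0,-1.]); G=Ro.from_matrix(np.c_[tx,ty,np.cross(tx,ty)])
        v=(R.inv()*G).as_rotvec(degrees=True)
        print("turn",v.round(2),"q6 %.0f"%s["q"][5])
    print("shift cm",(100*R.inv().apply(np.array([x,y,z])-s["eef_pos"])).round(2)," t",s["time_s"],"pos",s["eef_pos"].round(4),"tool y",R.apply([0,1,0]).round(3),"F",s["ft_force"].round(1),"op",round(s["opening"],3))
if __name__=="__main__": plan(*map(float,sys.argv[1:5]))
E
python3 go.py .509 -.212 .12 -20.6
```

```text
turn [ 7.03 -0.01  0.1 ] q6 -10
turn [-1.7297e+02 -1.5000e-01 -2.0000e-02] q6 -10
shift cm [  8.   -73.6   54.46]  t 0.1 pos [0.1522 0.6313 0.1989] tool y [ 0.235  0.972 -0.002] F [ 0.   0.5 -0. ] op 1.003
```

Emit:
drive_tool(
  targets=[
    [7, 0, 0, 2, -40, 29.6, 1],
    [7, 0, 0, 2, -40, 29.6, 1],
    [7, 0, 0, 2, -40, 29.6, 1],
    [7, 0, 0, 2, -40, 29.6, 1],
    [7, 0, 0, 2, -40, 29.6, 1],
    [7, 0, 0, 2, -40, 29.6, 1],
    [7, 0, 0, 8, -73.6, 54.5, 1],
    [7, 0, 0, 8, -73.6, 54.5, 1],
    [7, 0, 0, 8, -73.6, 54.5, 1],
    [7, 0, 0, 8, -73.6, 54.5, 1],
  ],
)

```text
time_s: 1.1
eef_pos: [0.347, 0.171, 0.1656]
ee_rot: [34.4, 90.0, 13.9]
ft_force: [0.7, -0.0, -0.1]
opening: 1.003
```

```bash
python3 go.py .509 -.212 .12 -20.6
```

```text
turn [ 0.06  0.03 -0.02] q6 -60
turn [-1.7994e+02  3.0000e-02  5.0000e-02] q6 -60
shift cm [  4.56 -30.18  28.61]  t 1.1 pos [0.347  0.171  0.1656] tool y [0.351 0.936 0.   ] F [ 0.7 -0.  -0.1] op 1.003
```

Emit:
drive_tool(
  targets=[
    [0, 0, 0, 4.5, -30.2, 28.6, 1],
    [0, 0, 0, 4.5, -30.2, 28.6, 1],
    [0, 0, 0, 4.5, -30.2, 28.6, 1],
    [0, 0, 0, 4.5, -30.2, 28.6, 1],
    [0, 0, 0, 4.5, -30.2, 28.6, 1],
    [0, 0, 0, 4.5, -30.2, 28.6, 1],
    [0, 0, 0, 4.5, -30.2, 28.6, 1],
    [0, 0, 0, 4.5, -30.2, 28.6, 1],
    [0, 0, 0, 4.5, -30.2, 28.6, 1],
    [0, 0, 0, 4.5, -30.2, 28.6, 1],
  ],
)

```text
time_s: 2.1
eef_pos: [0.5086, -0.2125, 0.1201]
ee_rot: [171.5, 89.9, 150.7]
ft_force: [-0.1, 0.2, -1.4]
opening: 1.003
```

```bash
python3 go.py .509 -.212 .032 -20.6; python3 - <<'E'
from rig import manip
import cv2
c=manip.camera("scene")["color"]; cv2.imwrite("pics/s1.png",cv2.resize(c[80:200,120:280],(800,600),interpolation=cv2.INTER_CUBIC))
E
```

```text
turn [-0.14 -0.06 -0.01] q6 -104
turn [ 1.7986e+02 -1.0000e-02  1.0000e-01] q6 -104
shift cm [8.81 0.06 0.03]  t 2.1 pos [ 0.5086 -0.2125  0.1201] tool y [0.354 0.935 0.   ] F [-0.1  0.2 -1.4] op 1.003
```

View pics/s1.png

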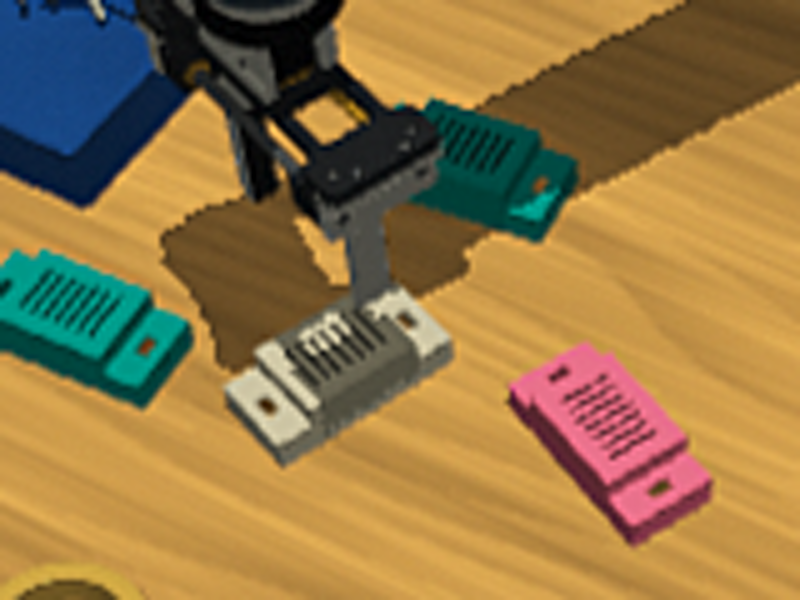

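The gripper is above the grey cover, lined up with it, and the neighbouring parts are clear. Lowering and gripping.

Emit:
drive_tool(
  targets=[
    [0, 0, 0, 5, 0.05, 0, 1],
    [0, 0, 0, 8.8, 0.05, 0, 1],
    [0, 0, 0, 8.8, 0.05, 0, 1],
    [0, 0, 0, 8.8, 0.05, 0, 0.5],
    [0, 0, 0, 8.8, 0.05, 0, -0.5],
    [0, 0, 0, 8.8, 0.05, 0, -1],
    [0, 0, 0, 8.8, 0.05, 0, -1],
    [0, 0, 0, 8.8, 0.05, 0, -1],
    [0, 0, 0, 8.8, 0.05, 0, -1],
    [0, 0, 0, 8.8, 0.05, 0, -1],
  ],
  squeeze=40,
)

```text
time_s: 3.15
eef_pos: [0.5087, -0.2101, 0.033]
ee_rot: [-11.2, 90.0, -31.8]
ft_force: [0.4, -0.1, 0.1]
opening: 0.441
```

```bash
python3 go.py .509 -.212 .13 -20.6
```

```text
turn [0.03 0.01 0.  ] q6 -104
turn [-1.7997e+02 -0.0000e+00  2.0000e-02] q6 -104
shift cm [-9.7  -0.17  0.1 ]  t 3.15 pos [ 0.5087 -0.2101  0.033 ] tool y [ 0.351  0.936 -0.   ] F [ 0.4 -0.1  0.1] op 0.441
```

Emit:
drive_tool(
  targets=[
    [0, 0, 0, 0, 0, 0, -1],
    [0, 0, 0, 0, 0, 0, -1],
    [0, 0, 0, 0, 0, 0, -1],
  ],
)

```text
time_s: 3.45
eef_pos: [0.5086, -0.21, 0.0328]
ee_rot: [166.8, 90.0, 146.3]
ft_force: [0.4, -0.1, 0.3]
opening: 0.185
```

```bash
python3 go.py .509 -.212 .13 -20.6; python3 - <<'E'
from rig import manip
import cv2
c=manip.camera("scene")["color"]; cv2.imwrite("pics/s2.png",cv2.resize(c[80:200,120:280],(800,600),interpolation=cv2.INTER_CUBIC))
E
```

```text
turn [ 0.03 -0.01 -0.  ] q6 -104
turn [-1.7997e+02  0.0000e+00 -2.0000e-02] q6 -104
shift cm [-9.72 -0.18  0.11]  t 3.45 pos [ 0.5086 -0.21    0.0328] tool y [0.351 0.936 0.   ] F [ 0.4 -0.1  0.3] op 0.185
```

View pics/s2.png

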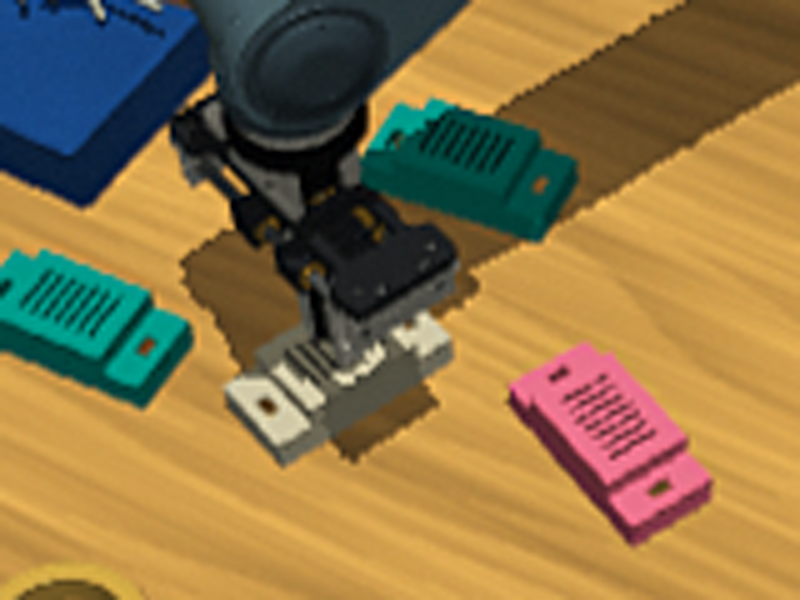

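The fingers are closing above the cover's block rather than beside it, despite the reported z of 0.033. I'll check the reported TCP against the image.

```bash
python3 - <<'E'
from rig import manip
from h import *
import cv2
s=manip.read_state(); print(s["eef_pos"],s["q"].round(2),s["opening"])
for P in ([.5086,-.2125,.1201],[.5086,-.21,.0328]):
    for dz in (0,.025):
        X=np.array(P)-[0,0,dz]; print(P,dz,"scene crop px",((proj("scene",X)-[120,80])*5).round(0),"top",proj("top",X).round(1))
c=manip.camera("top")["color"]; cv2.imwrite("pics/t2.png",cv2.resize(c[148:268,272:432],(800,600),interpolation=cv2.INTER_CUBIC))
for p in ([.5086,-.21,.0328],): print(((proj("top",np.array(p))-[272,148])*5).round())
E
```

```text
[ 0.50865612 -0.2100046   0.03282803] [ -34.24   13.27  109.52   -0.     57.22 -103.67] 0.14444524172325177
[0.5086, -0.2125, 0.1201] 0 scene crop px [315. 249.] top [358.7 204.4]
[0.5086, -0.2125, 0.1201] 0.025 scene crop px [321. 278.] top [356.9 205.2]
[0.5086, -0.21, 0.0328] 0 scene crop px [337. 348.] top [351.8 207. ]
[0.5086, -0.21, 0.0328] 0.025 scene crop px [342. 375.] top [350.2 207.7]
[399. 295.]
```

View pics/t2.png

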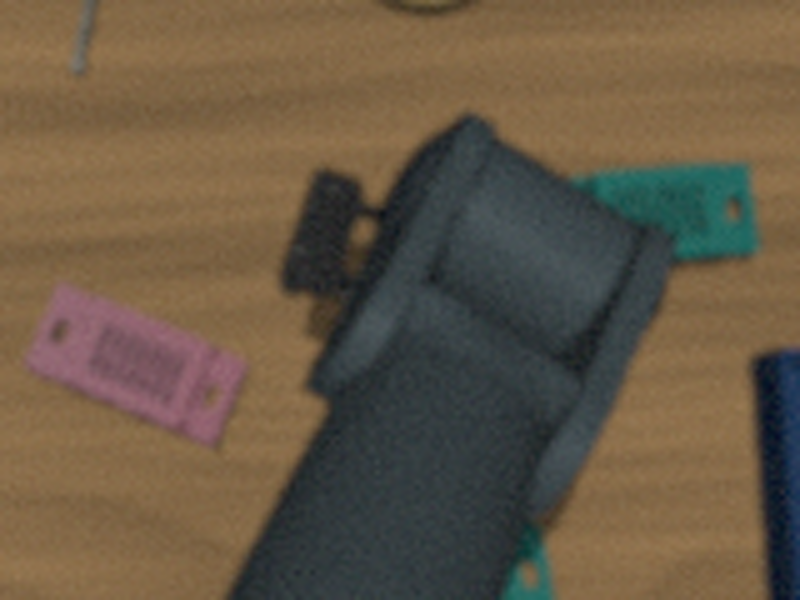

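```bash
python3 - <<'E'
from rig import manip
from h import *
import cv2
k=manip.camera("scene");c=k["color"]; cv2.imwrite("pics/raw_s3.png",c)
s=manip.read_state(); print(s["eef_pos"],s["opening"],s["ft_force"],s["effort"]); print(abs(k["R"]-C["scene"][3]).max(),abs(k["t"]-C["scene"][4]).max())
x0,y0=150,122; sc=12.5
p=cv2.resize(c[y0:y0+48,x0:x0+64],(800,600),interpolation=cv2.INTER_NEAREST)
def px(X): return tuple(int(v) for v in (proj("scene",np.array(X))-[x0-.5,y0-.5])*sc)
P=[.509,-.2115,0,-20.6]
for a,b in (((38,28,36),(-38,28,36)),((38,28,36),(38,-28,36)),((38,-28,36),(-38,-28,36)),((-38,-28,36),(-38,28,36)),((62,28,0),(-62,28,0))):
    cv2.line(p,px(world(P,a)),px(world(P,b)),(0,0,255),1)
e=s["eef_pos"]; y=np.array([.351,.936,0])
for sg in(1,-1):
    h=max(s["opening"],0)*.047; cv2.line(p,px(e+sg*h*y+[0,0,.03]),px(e+sg*h*y-[0,0,.025]),(255,0,0) if sg>0 else (0,255,0),1)
cv2.imwrite("pics/s3.png",p)
E
```

```text
[ 0.50865446 -0.20999069  0.03282344] 0.061133099812002524 [-0.15874346 -0.07028068  0.12517124] [-2.34975392e-03 -3.53702080e+01 -2.58263057e+01 -2.80160154e-02
  6.91115856e-02  1.47449014e-04]
4.947346810002529e-09 4.650587026588937e-09
```

View pics/s3.png

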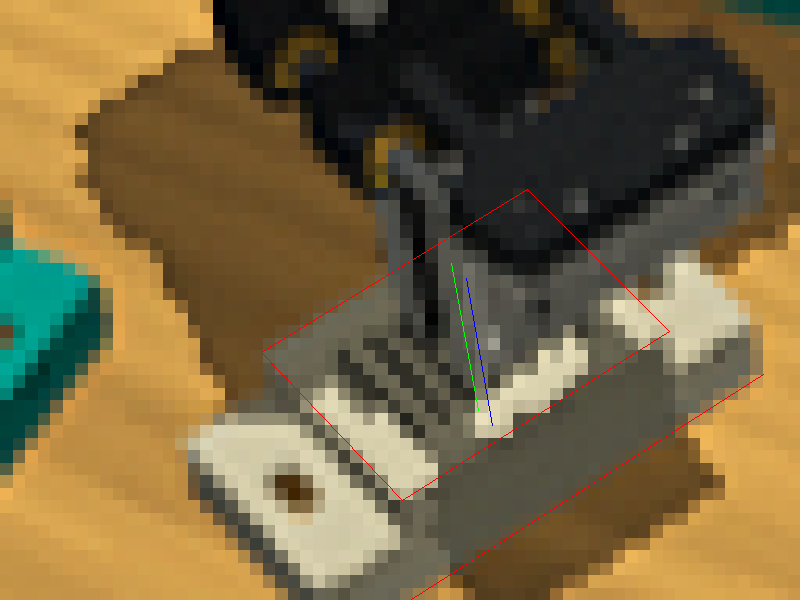

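The near-shut fingers appear to pass through or end exactly at the block's top (z 36 mm), with no force felt and the cover unmoved. I'll raise slightly and compare images numerically before anything else.

Emit:
drive_tool(
  targets=[
    [0, 0, 0, -3, 0, 0, -1],
    [0, 0, 0, -6, 0, 0, -1],
    [0, 0, 0, -9, 0, 0, -1],
    [0, 0, 0, -9, 0, 0, -1],
    [0, 0, 0, -9, 0, 0, 1],
    [0, 0, 0, -9, 0, 0, 1],
    [0, 0, 0, -9, 0, 0, 1],
    [0, 0, 0, -9, 0, 0, 1],
    [0, 0, 0, -9, 0, 0, 1],
    [0, 0, 0, -9, 0, 0, 1],
  ],
)

```text
time_s: 4.6
eef_pos: [0.5085, -0.2099, 0.1225]
ee_rot: [166.7, 90.0, 146.1]
ft_force: [0.2, 0.4, -0.0]
opening: 0.48
```

```bash
python3 - <<'E'
from rig import manip
from h import *
import cv2
c=manip.camera("scene")["color"]; cv2.imwrite("pics/raw_s4.png",c)
s=manip.read_state(); print(s["eef_pos"],s["opening"],s["ft_force"],s["time_s"])
a=cv2.imread("pics/raw_scene0.png")
p=np.hstack([cv2.resize(i[110:180,150:220],(400,400),interpolation=cv2.INTER_CUBIC) for i in(a,c)])
cv2.imwrite("pics/s4.png",p)
E
```

```text
[ 0.50863106 -0.20994426  0.1226678 ] 0.5209353334349449 [-0.34984117 -0.59016209 -0.17908826] 4.65
```

View pics/s4.png

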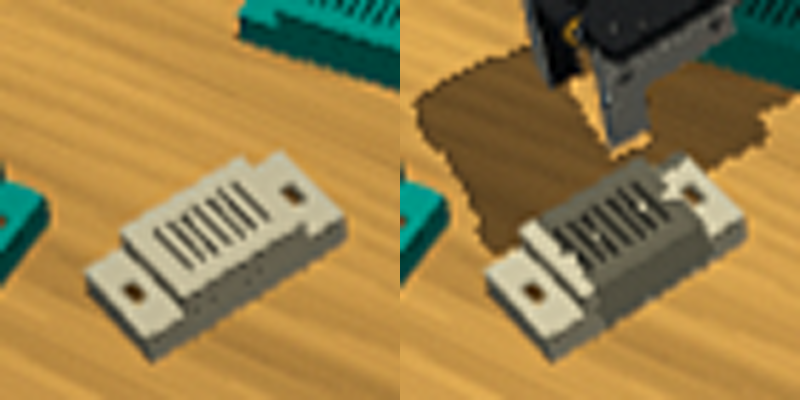

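```bash
python3 - <<'E'
from h import *
for e,h,uv in (([.5086,-.2099,.1227],.0245,(189.4,135.4)),([.5086,-.2125,.1201],.047,(194,140.4)),([.5087,-.21,.0328],.003,(150+490/12.5,122+390/12.5))):
    for t in (0,.006,.012):
        # solve z and lateral x-offset
        y=np.array([.351,.936,0]); xx=np.array([.936,-.351,0])
        r=least_squares(lambda v:proj("scene",np.array(e)+(h+t)*y+v[0]*xx*.01+[0,0,v[1]*.01])-uv,[0,0]).x*10
        print(t,"lateral mm %.1f tip rel TCP mm %.1f"%tuple(r))
E
```

```text
0 lateral mm -1.0 tip rel TCP mm -3.5
0.006 lateral mm 2.3 tip rel TCP mm 4.5
0.012 lateral mm 5.6 tip rel TCP mm 12.6
0 lateral mm -2.4 tip rel TCP mm -4.1
0.006 lateral mm 1.0 tip rel TCP mm 4.1
0.012 lateral mm 4.3 tip rel TCP mm 12.4
0 lateral mm -2.2 tip rel TCP mm -15.5
0.006 lateral mm 1.0 tip rel TCP mm -6.9
0.012 lateral mm 4.2 tip rel TCP mm 1.6
```

The tips sit about 30 mm higher than the reported TCP implies, so the fingers closed just over the block. I'll descend with the gripper open, using force to find the true height.

Emit:
drive_tool(
  targets=[
    [0, 0, 0, 0, 0, 0, 1],
    [0, 0, 0, 0, 0, 0, 1],
    [0, 0, 0, 0, 0, 0, 1],
    [0, 0, 0, 3, 0, 0, 1],
    [0, 0, 0, 6, 0, 0, 1],
    [0, 0, 0, 9, 0, 0, 1],
    [0, 0, 0, 10, 0, 0, 1],
    [0, 0, 0, 10.6, 0, 0, 1],
    [0, 0, 0, 11, 0, 0, 1],
    [0, 0, 0, 11, 0, 0, 1],
  ],
)

```text
time_s: 5.65
eef_pos: [0.5093, -0.2104, 0.0137]
ee_rot: [-14.8, 89.9, -35.3]
ft_force: [0.3, 0.3, 0.1]
opening: 1.0
```

Emit:
drive_tool(
  targets=[
    [0, 0, 0, 0.2, 0, 0, 1],
    [0, 0, 0, 0.4, 0, 0, 1],
    [0, 0, 0, 0.4, 0, 0, 1],
  ],
)

```text
time_s: 5.95
eef_pos: [0.5088, -0.2101, 0.0091]
ee_rot: [-16.1, 90.0, -36.7]
ft_force: [-0.4, 0.4, 0.6]
opening: 0.998
```

Emit:
drive_tool(
  targets=[
    [0, 0, 0, 0.2, 0, 0, 1],
    [0, 0, 0, 0.4, 0, 0, 1],
    [0, 0, 0, 0.4, 0, 0, 1],
  ],
)

```text
time_s: 6.25
eef_pos: [0.5084, -0.2098, 0.0045]
ee_rot: [168.7, 90.0, 148.2]
ft_force: [0.1, 0.5, -0.9]
opening: 0.997
```

Emit:
drive_tool(
  targets=[
    [0, 0, 0, 0.2, 0, 0, 1],
    [0, 0, 0, 0.3, 0, 0, 1],
    [0, 0, 0, 0.3, 0, 0, 1],
  ],
)

```text
time_s: 6.55
eef_pos: [0.5086, -0.2099, 0.0017]
ee_rot: [166.7, 90.0, 146.1]
ft_force: [-0.4, 0.0, 0.9]
opening: 0.998
```

Emit:
drive_tool(
  targets=[
    [0, 0, 0, 0.1, 0, 0, 1],
    [0, 0, 0, 0.2, 0, 0, 1],
    [0, 0, 0, 0.2, 0, 0, 1],
  ],
)

```text
time_s: 6.85
eef_pos: [0.5086, -0.2099, -0.0003]
ee_rot: [164.9, 90.0, 144.3]
ft_force: [-0.8, -0.4, 0.2]
opening: 0.999
```

Emit:
drive_tool(
  targets=[
    [0, 0, 0, 0, 0, 0, 0.3],
    [0, 0, 0, 0, 0, 0, 0],
    [0, 0, 0, 0, 0, 0, -0.5],
    [0, 0, 0, 0, 0, 0, -1],
    [0, 0, 0, 0, 0, 0, -1],
    [0, 0, 0, 0, 0, 0, -1],
    [0, 0, 0, 0, 0, 0, -1],
    [0, 0, 0, 0, 0, 0, -1],
  ],
  squeeze=40,
)

```text
time_s: 7.65
eef_pos: [0.5087, -0.21, -0.0001]
ee_rot: [-70.7, 90.0, -91.2]
ft_force: [-0.2, -0.7, 0.5]
opening: 0.595
```

Gripped at 0.595, which is 56 mm and matches the cover width. Lift it straight up and then plan the carry.

Emit:
drive_tool(
  targets=[
    [0, 0, 0, -2, 0, 0, -1],
    [0, 0, 0, -5, 0, 0, -1],
    [0, 0, 0, -9, 0, 0, -1],
    [0, 0, 0, -13, 0, 0, -1],
    [0, 0, 0, -14, 0, 0, -1],
    [0, 0, 0, -14, 0, 0, -1],
  ],
)

```text
time_s: 8.25
eef_pos: [0.5096, -0.2105, 0.1413]
ee_rot: [-13.1, 89.8, -33.7]
ft_force: [0.1, 1.0, -1.0]
opening: 0.591
```

```bash
python3 go.py .566 .208 .14 -12.9
```

```text
turn [-7.66  0.19  0.06] q6 -104
turn [ 1.7234e+02  9.0000e-02 -2.9000e-01] q6 -104
shift cm [ 0.07 41.17 -9.42]  t 8.25 pos [ 0.5096 -0.2105  0.1413] tool y [ 0.351  0.936 -0.001] F [ 0.1  1.  -1. ] op 0.591
```

Emit:
drive_tool(
  targets=[
    [-7.7, 0, 0, 0, 41.2, -9.4, -1],
    [-7.7, 0, 0, 0, 41.2, -9.4, -1],
    [-7.7, 0, 0, 0, 41.2, -9.4, -1],
    [-7.7, 0, 0, 0, 41.2, -9.4, -1],
    [-7.7, 0, 0, 0, 41.2, -9.4, -1],
    [-7.7, 0, 0, 0, 41.2, -9.4, -1],
    [-7.7, 0, 0, 0, 41.2, -9.4, -1],
    [-7.7, 0, 0, 0, 41.2, -9.4, -1],
    [-7.7, 0, 0, 0, 41.2, -9.4, -1],
    [-7.7, 0, 0, 0, 41.2, -9.4, -1],
  ],
)

```text
time_s: 9.25
eef_pos: [0.5635, 0.2113, 0.1365]
ee_rot: [-162.3, 89.7, -175.0]
ft_force: [-0.9, -0.4, -1.5]
opening: 0.595
```

Emit:
drive_tool(
  targets=[
    [0, 0, 0, 0, 0, 0, -1],
    [0, 0, 0, 0, 0, 0, -1],
    [0, 0, 0, 0, 0, 0, -1],
    [0, 0, 0, 0, 0, 0, -1],
  ],
)

```text
time_s: 9.65
eef_pos: [0.5655, 0.2077, 0.1397]
ee_rot: [-144.3, 90.0, -157.3]
ft_force: [-0.6, -0.2, -0.6]
opening: 0.594
```

```bash
python3 go.py .566 .208 .14 -12.9; python3 - <<'E'
from rig import manip
import cv2,numpy as np
c=manip.camera("scene")["color"]; t=manip.camera("top")["color"]; cv2.imwrite("pics/raw_scene5.png",c); cv2.imwrite("pics/raw_top5.png",t)
p=cv2.resize(c[160:256,262:358],(560,560),interpolation=cv2.INTER_CUBIC)
q=cv2.convertScaleAbs(cv2.resize(t[140:236,190:230],(233,560),interpolation=cv2.INTER_CUBIC),alpha=1.4)
cv2.imwrite("pics/m5.png",np.hstack([p,q]))
E
```

```text
turn [-0.06 -0.01  0.01] q6 -68
turn [1.7994e+02 1.0000e-02 1.0000e-02] q6 -68
shift cm [-0.03  0.04  0.05]  t 9.65 pos [0.5655 0.2077 0.1397] tool y [ 0.224  0.975 -0.   ] F [-0.6 -0.2 -0.6] op 0.594
```

View pics/m5.png

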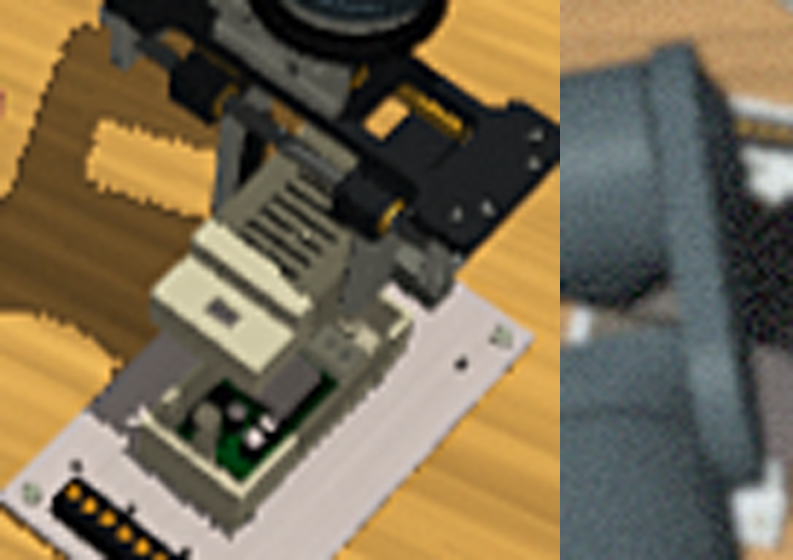

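The top view is blocked by the arm. In the scene view the cover hangs level over the box, with its +x slot near (222,311) in the crop. I need one closer crop to compare it with the box in the same camera.

```bash
python3 - <<'E'
import cv2,numpy as np
c=cv2.imread("pics/raw_scene5.png")
x0,y0=280,192
p=cv2.resize(c[y0:y0+60,x0:x0+64],(800,750),interpolation=cv2.INTER_CUBIC)[:600]
for k in range(0,64,8): cv2.putText(p,str(x0+k),(int(k*12.5),8),0,.35,(0,0,255)); cv2.line(p,(int(k*12.5),9),(int(k*12.5),16),(0,0,255))
cv2.imwrite("pics/m6.png",p)
E
```

```text
(no output)
```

View pics/m6.png

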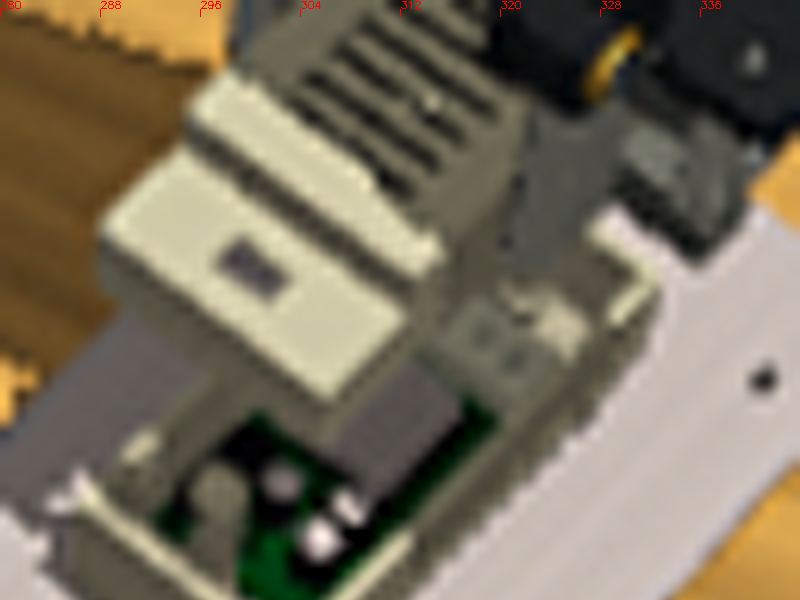

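The zoom shows the shoulder corners at (102,228) and (332,402), the slot centre at (250,268) and the box's +x hook tip at about (217,470). Fit in the scene camera only.

```bash
cat > f2.py <<'E'
from h import *
np.set_printoptions(precision=4,suppress=True)
M=lambda u,v:(280+(u+.5)/12.5-.5,192+(v+.5)/12.5-.5)
N=lambda u,v:(278+(u-420+.5)/6-.5,186+(v+.5)/6-.5)
big=lambda u,v:((u+.5)/1.5625-.5,(v+.5)/1.5625-.5)
held=[("scene",m,M(*uv)) for m,uv in (((62,-28,22),(102,228)),((62,28,22),(332,402)),((49.75,0,22),(250,268)),((38,-28,22),(185,148)),((38,28,22),(412,318)),((38,-28,36),(190,105)),((38,28,36),(420,280)))]
rim=[("scene",m,N(*uv)) for m,uv in (((62,-28,34),(473,281)),((62,28,34),(573,355)),((-62,28,34),(748,177)),((-62,-28,34),(653,102)))]
pan=[("scene",m,big(*uv)) for m,uv in (((-115,-65,-10),(494,298)),((-115,65,-10),(551,341)),((115,65,-10),(468,431)),((115,-65,-10),(408,385)))]
hook=[("scene",(51.2,0,65.5),M(218,472))]
for z in (.13,.135,.14,.145,.15):
    p,r=fit(held,[.566,.208,z,-13],[0,1,3]); print("held",p,np.sqrt((r**2).mean()))
p,r=fit(held,[.566,.208,.14,-13],[0,1,2,3]); print("held free",p); print(r.round(2).tolist())
for z in (.016,.021,.025,.03):
    for nm,o in (("rim",rim),("rim+pan",rim+pan)):
        p,r=fit(o,[.566,.208,z,-13],[0,1,3]); print(nm,p,np.sqrt((r**2).mean()),"hook resid",(proj("scene",world(p,(51.2,0,65.5)))-M(218,472)).round(2))
E
python3 f2.py
```

```text
held [  0.5613   0.207    0.13   -13.3693] 0.23544451620473592
held [  0.5642   0.208    0.135  -13.4063] 0.21430268552098392
held [  0.5671   0.209    0.14   -13.4431] 0.1989756205204523
held [  0.57     0.2101   0.145  -13.4796] 0.19112171919915763
held [  0.5729   0.2111   0.15   -13.5156] 0.1919214625523516
held free [  0.5711   0.2105   0.147  -13.4939]
[[-0.05, -0.2], [-0.11, -0.11], [0.55, 0.23], [-0.14, -0.14], [0.01, 0.03], [-0.15, 0.16], [-0.05, 0.02]]
rim [  0.5667   0.211    0.016  -13.5875] 0.49521568107637026 hook resid [1.03 0.94]
rim+pan [  0.5666   0.2102   0.016  -13.1337] 0.5465216618294366 hook resid [0.9  0.89]
rim [  0.5695   0.2118   0.021  -13.5692] 0.5637377054915402 hook resid [0.99 0.98]
rim+pan [  0.5693   0.2111   0.021  -13.1105] 0.5951261891456833 hook resid [0.88 0.91]
rim [  0.5717   0.2125   0.025  -13.5556] 0.6203632687001609 hook resid [0.97 1.01]
rim+pan [  0.5715   0.2118   0.025  -13.0939] 0.6469418571200816 hook resid [0.86 0.93]
rim [  0.5745   0.2134   0.03   -13.5394] 0.6929259379628996 hook resid [0.93 1.05]
rim+pan [  0.5742   0.2127   0.03   -13.0768] 0.7246289970063905 hook resid [0.85 0.96]
```

The held cover in the camera agrees with the reported TCP to about 1.5 mm, with the cover's lower edge at the reported z. I'll sharpen the box position by segmenting the large white panel in both initial images.

```bash
cat > f3.py <<'E'
from h import *
import cv2
np.set_printoptions(precision=4,suppress=True)
m=[(115,65,0),(115,-65,0),(-115,-65,0),(-115,65,0)]
obs=[]
for n,ctr in (("top",(214,193)),("scene",(307,233))):
    im=cv2.imread(f"pics/raw_{n}0.png"); hsv=cv2.cvtColor(cv2.resize(im,None,fx=4,fy=4,interpolation=cv2.INTER_CUBIC),cv2.COLOR_BGR2HSV)
    k=((hsv[...,1]<75)&(hsv[...,2]>(100 if n=="top" else 120))).astype(np.uint8)
    k=cv2.morphologyEx(k,cv2.MORPH_OPEN,np.ones((9,9)))
    cs,_=cv2.findContours(k,cv2.RETR_EXTERNAL,cv2.CHAIN_APPROX_NONE)
    cs=[c for c in cs if cv2.pointPolygonTest(cv2.convexHull(c),(ctr[0]*4.,ctr[1]*4.),False)>0]
    h=cv2.convexHull(max(cs,key=cv2.contourArea)); 
    ap=cv2.approxPolyDP(h,25,True)[:,0,:]; print(n,len(ap),(ap/4-.375).tolist(),cv2.contourArea(h)/16)
    # refine: line fit on hull contour per side
    pts=cv2.drawContours(np.zeros(k.shape,np.uint8),[h],-1,1,1); yy,xx=np.nonzero(pts); P=np.c_[xx,yy].astype(np.float32)
    L=[]
    for i in range(4):
        a,b=ap[i].astype(float),ap[(i+1)%4].astype(float); d=(b-a)/np.linalg.norm(b-a); t=(P-a)@d; e=abs((P-a)@[-d[1],d[0]])
        s=P[(e<6)&(t>.1*np.linalg.norm(b-a))&(t<.9*np.linalg.norm(b-a))]; vx,vy,x,y=cv2.fitLine(s,cv2.DIST_HUBER,0,.01,.01).ravel(); L.append(np.cross([x,y,1],[x+vx,y+vy,1]))
    co=[np.cross(L[i-1],L[i]) for i in range(4)]; co=np.array([c[:2]/c[2] for c in co])/4-.375
    pr=[proj(n,world([.566,.208,.014,-13],q)) for q in m]
    for q,u in zip(m,pr): obs.append((n,q,co[np.argmin(np.linalg.norm(co-u,axis=1))]))
for o in obs: print(o[0],o[1],np.round(o[2],1))
for z in (.011,.016,.021):
    for c in ("top","scene"):
        p,r=fit(obs,[.566,.208,z,-13],[0,1,3],(c,)); print(c,p,np.sqrt((r**2).mean()))
p,r=fit(obs,[.566,.208,.014,-13],[0,1,2,3]); print("both",p); print(r.round(2).tolist())
E
python3 f3.py
```

```text
top 4 [[202.125, 152.125], [242.125, 161.125], [226.625, 233.375], [184.875, 224.625]] 3312.65625
scene 4 [[316.875, 191.375], [352.125, 218.625], [298.125, 274.875], [262.375, 243.375]] 3742.71875
top (115, 65, 0) [200.7 151.4]
top (115, -65, 0) [243.3 160.3]
top (-115, -65, 0) [227.1 234.5]
top (-115, 65, 0) [183.9 225.3]
scene (115, 65, 0) [299.2 276. ]
scene (115, -65, 0) [260.8 244.9]
scene (-115, -65, 0) [315.6 190.1]
scene (-115, 65, 0) [353.5 217.4]
top [  0.566    0.2092   0.011  -12.955 ] 0.992905305381522
scene [  0.568    0.21     0.011  -13.1381] 0.16045287077112336
top [  0.5655   0.2086   0.016  -13.0209] 0.8819674869448778
scene [  0.5705   0.2108   0.016  -13.1229] 0.09807278289814195
top [  0.5649   0.2079   0.021  -13.08  ] 0.7733040029641854
scene [  0.5732   0.2115   0.021  -13.1086] 0.1817747268355324
both [  0.5672   0.2097   0.0105 -13.0919]
[[0.63, 0.99], [-1.39, 0.27], [-0.92, -1.48], [1.08, -0.93], [0.18, -0.27], [0.15, -0.32], [-0.02, 0.19], [-0.23, -0.18]]
```

Scene panel fit: rms 0.1 px, box underside at about 21 to 26 mm. The relative offset cover→box in the same camera is about +1.1 mm in x and +1.1 mm in y. Apply it and lower to just above the hooks.

Emit:
drive_tool(
  targets=[
    [0, 0, 0, 1.5, 0.13, 0.08, -1],
    [0, 0, 0, 3, 0.13, 0.08, -1],
    [0, 0, 0, 4.5, 0.13, 0.08, -1],
    [0, 0, 0, 5.5, 0.13, 0.08, -1],
    [0, 0, 0, 5.5, 0.13, 0.08, -1],
    [0, 0, 0, 5.5, 0.13, 0.08, -1],
    [0, 0, 0, 5.5, 0.13, 0.08, -1],
  ],
  squeeze=50,
)

```text
time_s: 10.45
eef_pos: [0.5671, 0.21, 0.0856]
ee_rot: [21.9, 89.9, 9.0]
ft_force: [0.5, 0.2, -0.7]
opening: 0.591
```

```bash
python3 go.py .5666 .2088 .075 -13.0; python3 - <<'E'
from rig import manip
import cv2
c=manip.camera("scene")["color"]; cv2.imwrite("pics/raw_scene7.png",c)
x0,y0=280,192
cv2.imwrite("pics/m7.png",cv2.resize(c[y0:y0+60,x0:x0+64],(640,600),interpolation=cv2.INTER_CUBIC))
E
```

```text
turn [ 0.14  0.07 -0.03] q6 -68
turn [-1.7986e+02  4.0000e-02  1.1000e-01] q6 -68
shift cm [ 1.06 -0.13 -0.02]  t 10.45 pos [0.5671 0.21   0.0856] tool y [0.223 0.975 0.   ] F [ 0.5  0.2 -0.7] op 0.591
```

View pics/m7.png

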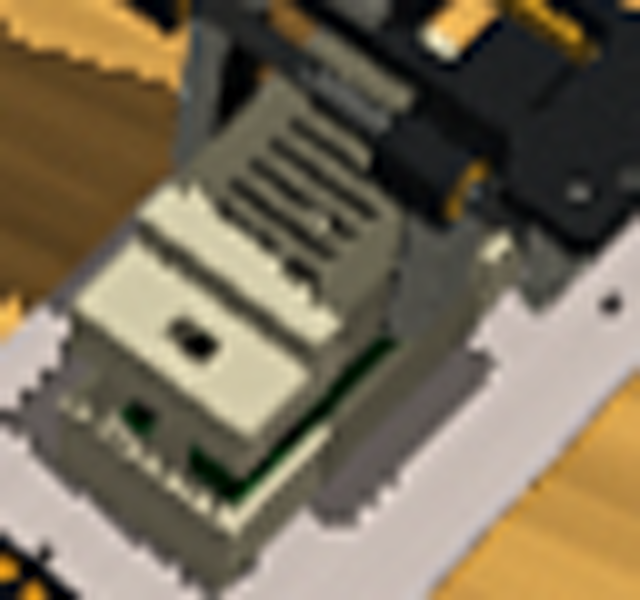

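The cover is over the box and both outlines look parallel: slot at (193,340), shoulder corners at (75,303) and (250,437), nearest rim corner at (228,525). Fit this relative to the box.

```bash
python3 - <<'E'
import io,contextlib
with contextlib.redirect_stdout(io.StringIO()):
    from f3 import *
M=lambda u,v:(280+(u+.5)/10-.5,192+(v+.5)/10-.5)
held=[("scene",m,M(*uv)) for m,uv in (((62,-28,22),(75,303)),((62,28,22),(250,437)),((49.75,0,22),(193,340)),((38,-28,22),(140,236)),((38,28,22),(310,372)),((38,-28,36),(142,210)),((38,28,36),(318,345)))]
for z in (.083,.0855):
    p,r=fit(held,[.566,.208,z,-13],[0,1,3]); print("held",p,np.sqrt((r**2).mean()),r.round(1).tolist())
po=[o for o in obs if o[0]=="scene"]
for z in (.021,.0235,.026,.031):
    b,_=fit(po,[.566,.208,z-.010,-13],[0,1,3]); a=np.radians(-13)
    p,_=fit(held,[.566,.208,.0853,-13],[0,1,3]); d=(b-p)[:2]*1000
    print(z,b,"cover->box mm along long %.1f, across(y) %.1f"%(d@[np.cos(a),np.sin(a)],d@[-np.sin(a),np.cos(a)]))
from rig import manip
s=manip.read_state(); print(s["eef_pos"],s["ft_force"],s["time_s"])
E
```

```text
held [  0.5667   0.2106   0.083  -13.6763] 0.17345030449616752 [[0.0, -0.2], [-0.0, 0.0], [0.1, -0.4], [-0.2, 0.3], [0.2, 0.1], [-0.0, 0.1], [-0.0, 0.0]]
held [  0.5681   0.2111   0.0855 -13.692 ] 0.17456949025911972 [[-0.0, -0.2], [-0.0, 0.0], [0.1, -0.4], [-0.2, 0.3], [0.2, 0.2], [-0.0, 0.0], [-0.0, 0.0]]
0.021 [  0.568    0.21     0.011  -13.1381] cover->box mm along long 0.2, across(y) -1.1
0.0235 [  0.5692   0.2104   0.0135 -13.1305] cover->box mm along long 1.4, across(y) -0.4
0.026 [  0.5705   0.2108   0.016  -13.1229] cover->box mm along long 2.6, across(y) 0.3
0.031 [  0.5732   0.2115   0.021  -13.1086] cover->box mm along long 4.9, across(y) 1.6
[0.5671 0.21   0.0857] [ 0.4804  0.1929 -1.6926] 10.5
```

Emit:
drive_tool(
  targets=[
    [-0.4, 0, 0, 0.2, 0, 0.08, -1],
    [-0.4, 0, 0, 0.4, 0, 0.08, -1],
    [-0.4, 0, 0, 0.6, 0, 0.08, -1],
    [-0.4, 0, 0, 0.7, 0, 0.08, -1],
    [-0.4, 0, 0, 0.7, 0, 0.08, -1],
    [-0.4, 0, 0, 0.7, 0, 0.08, -1],
  ],
)

```text
time_s: 11.1
eef_pos: [0.5672, 0.2097, 0.0778]
ee_rot: [-154.4, 90.0, -166.8]
ft_force: [-0.4, -0.6, -1.0]
opening: 0.592
```

Emit:
drive_tool(
  targets=[
    [0, 0, 0, 0.1, 0, 0, -1],
    [0, 0, 0, 0.2, 0, 0, -1],
    [0, 0, 0, 0.3, 0, 0, -1],
    [0, 0, 0, 0.3, 0, 0, -1],
    [0, 0, 0, 0.3, 0, 0, -1],
  ],
)

```text
time_s: 11.6
eef_pos: [0.5673, 0.2097, 0.0749]
ee_rot: [-171.1, 90.0, 176.4]
ft_force: [-1.0, -0.1, -1.2]
opening: 0.592
```

Emit:
drive_tool(
  targets=[
    [0, 0, 0, 0.1, 0, 0, -1],
    [0, 0, 0, 0.2, 0, 0, -1],
    [0, 0, 0, 0.2, 0, 0, -1],
    [0, 0, 0, 0.2, 0, 0, -1],
  ],
)

```text
time_s: 12.0
eef_pos: [0.5672, 0.2097, 0.0728]
ee_rot: [-140.9, 90.0, -153.3]
ft_force: [0.0, 0.7, -0.9]
opening: 0.589
```

Emit:
drive_tool(
  targets=[
    [0, 0, 0, 0.1, 0, 0, -1],
    [0, 0, 0, 0.2, 0, 0, -1],
    [0, 0, 0, 0.2, 0, 0, -1],
    [0, 0, 0, 0.2, 0, 0, -1],
  ],
)

```text
time_s: 12.4
eef_pos: [0.5673, 0.2097, 0.0708]
ee_rot: [-110.9, 90.0, -123.4]
ft_force: [0.4, 0.2, -0.3]
opening: 0.596
```

Emit:
drive_tool(
  targets=[
    [0, 0, 0, 0.1, 0, 0, -1],
    [0, 0, 0, 0.15, 0, 0, -1],
    [0, 0, 0, 0.15, 0, 0, -1],
    [0, 0, 0, 0.15, 0, 0, -1],
  ],
)

```text
time_s: 12.8
eef_pos: [0.5672, 0.2097, 0.0693]
ee_rot: [-167.5, 90.0, 180.0]
ft_force: [0.3, 0.5, -0.4]
opening: 0.593
```

Emit:
drive_tool(
  targets=[
    [0, 0, 0, 0.1, 0, 0, -1],
    [0, 0, 0, 0.15, 0, 0, -1],
    [0, 0, 0, 0.15, 0, 0, -1],
    [0, 0, 0, 0.15, 0, 0, -1],
  ],
)

```text
time_s: 13.2
eef_pos: [0.5672, 0.2097, 0.0678]
ee_rot: [175.9, 90.0, 163.4]
ft_force: [-0.5, 0.0, -0.9]
opening: 0.587
```

Emit:
drive_tool(
  targets=[
    [0, 0, 0, 0.1, 0, 0, -1],
    [0, 0, 0, 0.15, 0, 0, -1],
    [0, 0, 0, 0.15, 0, 0, -1],
    [0, 0, 0, 0.15, 0, 0, -1],
  ],
)

```text
time_s: 13.6
eef_pos: [0.5673, 0.2097, 0.0664]
ee_rot: [-114.4, 90.0, -126.9]
ft_force: [-0.2, 0.2, -0.7]
opening: 0.591
```

Emit:
drive_tool(
  targets=[
    [0, 0, 0, 0.1, 0, 0, -1],
    [0, 0, 0, 0.1, 0, 0, -1],
    [0, 0, 0, 0.1, 0, 0, -1],
  ],
)

```text
time_s: 13.9
eef_pos: [0.5672, 0.2097, 0.0653]
ee_rot: [-176.6, 90.0, 170.9]
ft_force: [-0.8, 0.2, -1.5]
opening: 0.591
```

Emit:
drive_tool(
  targets=[
    [0, 0, 0, 0.1, 0, 0, -1],
    [0, 0, 0, 0.1, 0, 0, -1],
    [0, 0, 0, 0.1, 0, 0, -1],
  ],
)

```text
time_s: 14.2
eef_pos: [0.5672, 0.2097, 0.0643]
ee_rot: [-157.7, 90.0, -170.2]
ft_force: [0.3, -0.1, 0.0]
opening: 0.592
```

Emit:
drive_tool(
  targets=[
    [0, 0, 0, 0.1, 0, 0, -1],
    [0, 0, 0, 0.1, 0, 0, -1],
    [0, 0, 0, 0.1, 0, 0, -1],
  ],
)

```text
time_s: 14.5
eef_pos: [0.5672, 0.2097, 0.0633]
ee_rot: [-174.7, 90.0, 172.9]
ft_force: [-1.1, 0.5, 1.0]
opening: 0.592
```

Emit:
drive_tool(
  targets=[
    [0, 0, 0, 0.1, 0, 0, -1],
    [0, 0, 0, 0.1, 0, 0, -1],
    [0, 0, 0, 0.1, 0, 0, -1],
  ],
)

```text
time_s: 14.8
eef_pos: [0.5671, 0.2098, 0.0624]
ee_rot: [176.9, 90.0, 164.5]
ft_force: [-1.0, 0.5, 1.5]
opening: 0.595
```

Emit:
drive_tool(
  targets=[
    [0, 0, 0, 0.1, 0, 0, -1],
    [0, 0, 0, 0.1, 0, 0, -1],
    [0, 0, 0, 0.1, 0, 0, -1],
  ],
)

```text
time_s: 15.1
eef_pos: [0.5673, 0.2098, 0.0616]
ee_rot: [93.0, 90.0, 80.5]
ft_force: [-2.4, 1.0, 3.2]
opening: 0.593
```

Gentle, growing resistance (ramps engaged) with about 2.6 N of side force toward the cover's -x. Ease 0.6 mm that way to centre it.

Emit:
drive_tool(
  targets=[
    [0, 0, 0, 0, 0, -0.06, -1],
    [0, 0, 0, 0, 0, -0.06, -1],
    [0, 0, 0, 0, 0, -0.06, -1],
  ],
)

```text
time_s: 15.4
eef_pos: [0.567, 0.2098, 0.0616]
ee_rot: [21.2, 90.0, 8.7]
ft_force: [-1.0, 0.2, 3.1]
opening: 0.593
```

```bash
python3 - <<'E'
from rig import manip
s=manip.read_state(); print(s["eef_pos"],s["ft_force"].round(2),s["wrist_torque"].round(3),s["time_s"])
E
```

```text
[0.56701894 0.20982815 0.0616118 ] [-1.03  0.23  3.1 ] [ 0.112  0.275 -0.034] 15.4
```

Side force fell to 1 N. A bit more centring while pressing on in 1 mm steps.

Emit:
drive_tool(
  targets=[
    [0, 0, 0, 0.1, 0, -0.04, -1],
    [0, 0, 0, 0.1, 0, -0.04, -1],
    [0, 0, 0, 0.1, 0, -0.04, -1],
  ],
)

```text
time_s: 15.7
eef_pos: [0.567, 0.2099, 0.0609]
ee_rot: [15.2, 89.9, 2.8]
ft_force: [-0.8, 0.7, 5.3]
opening: 0.592
```

Emit:
drive_tool(
  targets=[
    [0, 0, 0, 0.1, 0, 0, -1],
    [0, 0, 0, 0.1, 0, 0, -1],
    [0, 0, 0, 0.1, 0, 0, -1],
  ],
)

```text
time_s: 16.0
eef_pos: [0.567, 0.2099, 0.0602]
ee_rot: [17.0, 89.9, 4.5]
ft_force: [-1.1, 0.4, 6.5]
opening: 0.595
```

```bash
python3 - <<'E'
from rig import manip
s=manip.read_state(); print(s["eef_pos"],s["ft_force"].round(2),s["wrist_torque"].round(3),s["time_s"])
E
```

```text
[0.56703082 0.20994401 0.06020999] [-1.08  0.36  6.49] [-0.015  0.292 -0.014] 16.0
```

Emit:
drive_tool(
  targets=[
    [0, 0, 0, 0.1, 0, -0.02, -1],
    [0, 0, 0, 0.1, 0, -0.02, -1],
    [0, 0, 0, 0.1, 0, -0.02, -1],
  ],
)

```text
time_s: 16.3
eef_pos: [0.5671, 0.2101, 0.0596]
ee_rot: [18.1, 89.9, 5.7]
ft_force: [-0.7, -0.4, 8.1]
opening: 0.592
```

Emit:
drive_tool(
  targets=[
    [0, 0, 0, 0.1, 0, 0, -1],
    [0, 0, 0, 0.1, 0, 0, -1],
    [0, 0, 0, 0.1, 0, 0, -1],
  ],
)

```text
time_s: 16.6
eef_pos: [0.5673, 0.2101, 0.059]
ee_rot: [20.5, 89.9, 8.1]
ft_force: [-3.2, -0.9, 9.2]
opening: 0.593
```

Emit:
drive_tool(
  targets=[
    [0, 0, 0, 0.1, 0, 0, -1],
    [0, 0, 0, 0.1, 0, 0, -1],
    [0, 0, 0, 0.1, 0, 0, -1],
  ],
)

```text
time_s: 16.9
eef_pos: [0.5674, 0.2101, 0.0584]
ee_rot: [20.8, 89.9, 8.3]
ft_force: [-2.8, 0.4, 10.3]
opening: 0.593
```

Emit:
drive_tool(
  targets=[
    [0, 0, 0, 0.1, 0, -0.06, -1],
    [0, 0, 0, 0.1, 0, -0.06, -1],
    [0, 0, 0, 0.1, 0, -0.06, -1],
  ],
)

```text
time_s: 17.2
eef_pos: [0.5673, 0.2104, 0.0578]
ee_rot: [20.6, 89.8, 8.2]
ft_force: [-1.5, -1.1, 11.7]
opening: 0.593
```

Emit:
drive_tool(
  targets=[
    [0, 0, 0, 0.1, 0, 0, -1],
    [0, 0, 0, 0.1, 0, 0, -1],
    [0, 0, 0, 0.1, 0, 0, -1],
  ],
)

```text
time_s: 17.5
eef_pos: [0.5675, 0.2103, 0.056]
ee_rot: [20.1, 89.7, 7.6]
ft_force: [2.5, 1.2, 7.1]
opening: 0.592
```

```bash
python3 - <<'E'
from rig import manip
from scipy.spatial.transform import Rotation as Ro
s=manip.read_state(); print(s["eef_pos"],s["ft_force"].round(2),s["wrist_torque"].round(3),s["time_s"],Ro.from_euler("xyz",s["ee_rot"],degrees=True).apply([[1,0,0],[0,1,0]]).round(4))
E
```

```text
[0.56754852 0.21030363 0.05599298] [2.47 1.18 7.1 ] [0.108 0.016 0.022] 17.5 [[ 4.700e-03  6.000e-04 -1.000e+00]
 [ 2.159e-01  9.764e-01  1.600e-03]]
```

Force dropped from 11.7 to 7.1 N and the sideways force reversed, so the -x side has likely clicked. Continue for the +x side.

Emit:
drive_tool(
  targets=[
    [0, 0, 0, 0.1, 0, 0, -1],
    [0, 0, 0, 0.1, 0, 0, -1],
    [0, 0, 0, 0.1, 0, 0, -1],
  ],
)

```text
time_s: 17.8
eef_pos: [0.5676, 0.2103, 0.0555]
ee_rot: [18.9, 89.7, 6.5]
ft_force: [1.7, 0.5, 9.7]
opening: 0.593
```

Emit:
drive_tool(
  targets=[
    [0, 0, 0, 0.1, 0, 0, -1],
    [0, 0, 0, 0.1, 0, 0, -1],
    [0, 0, 0, 0.1, 0, 0, -1],
  ],
)

```text
time_s: 18.1
eef_pos: [0.5676, 0.2103, 0.055]
ee_rot: [16.3, 89.8, 3.9]
ft_force: [-0.2, 0.5, 12.6]
opening: 0.593
```

```bash
cat > st.py <<'E'
from rig import manip
from scipy.spatial.transform import Rotation as Ro
s=manip.read_state(); print(s["eef_pos"],s["ft_force"].round(2),s["wrist_torque"].round(3),s["time_s"],Ro.from_euler("xyz",s["ee_rot"],degrees=True).apply([1,0,0]).round(4))
E
python3 st.py
```

```text
[0.56764181 0.21028043 0.05502845] [-0.25  0.5  12.58] [-0.213  0.584 -0.005] 18.1 [ 4.2e-03  3.0e-04 -1.0e+00]
```

Emit:
drive_tool(
  targets=[
    [0, 0, 0, 0.08, 0, 0, -1],
    [0, 0, 0, 0.08, 0, 0, -1],
    [0, 0, 0, 0.08, 0, 0, -1],
  ],
)

```text
time_s: 18.4
eef_pos: [0.5676, 0.2103, 0.0546]
ee_rot: [15.1, 89.8, 2.7]
ft_force: [-2.2, -0.4, 15.2]
opening: 0.592
```

```bash
python3 st.py; python3 - <<'E'
from rig import manip
import cv2
c=manip.camera("scene")["color"]; cv2.imwrite("pics/raw_scene8.png",c)
x0,y0=276,190
cv2.imwrite("pics/m8.png",cv2.resize(c[y0:y0+60,x0:x0+64],(640,600),interpolation=cv2.INTER_CUBIC))
E
```

```text
[0.56760985 0.21028694 0.05459325] [-2.19 -0.37 15.22] [-0.291  0.842 -0.027] 18.4 [ 4.e-03  2.e-04 -1.e+00]
```

View pics/m8.png

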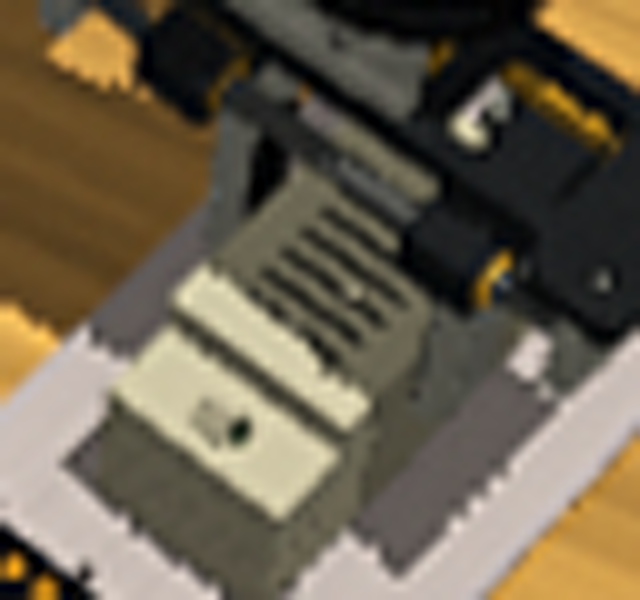

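The cover looks flush with the box, and the +x hook head shows in its slot around (215,418). Unloaded height is constant at 56.9 mm, so only the feet are yielding. I'll unload and check for a residual one-sided couple.

Emit:
drive_tool(
  targets=[
    [0, 0, 0, -0.2, 0, 0, -1],
    [0, 0, 0, -0.4, 0, 0, -1],
    [0, 0, 0, -0.5, 0, 0, -1],
    [0, 0, 0, -0.5, 0, 0, -1],
    [0, 0, 0, -0.5, 0, 0, -1],
  ],
)

```text
time_s: 18.95
eef_pos: [0.5659, 0.21, 0.0566]
ee_rot: [9.1, 90.0, -3.4]
ft_force: [2.3, -0.4, 2.3]
opening: 0.589
```

```bash
python3 st.py
```

```text
[0.56586365 0.2099908  0.0565524 ] [ 2.34 -0.4   2.32] [-0.041 -0.271 -0.007] 18.95 [ 8.e-04 -0.e+00 -1.e+00]
```

Emit:
drive_tool(
  targets=[
    [0, 0, 0, -0.1, 0, 0.03, -1],
    [0, 0, 0, -0.2, 0, 0.03, -1],
    [0, 0, 0, -0.2, 0, 0.03, -1],
    [0, 0, 0, -0.2, 0, 0.03, -1],
  ],
)

```text
time_s: 19.35
eef_pos: [0.5652, 0.2098, 0.0579]
ee_rot: [-151.5, 89.9, -164.0]
ft_force: [2.0, 0.4, -1.3]
opening: 0.593
```

```bash
python3 st.py
```

```text
[0.56524683 0.20980823 0.05791538] [ 1.97  0.37 -1.32] [-0.036 -0.285  0.014] 19.35 [-1.3e-03 -4.0e-04 -1.0e+00]
```

Emit:
drive_tool(
  targets=[
    [0, 0, 0, -0.1, 0, 0, -1],
    [0, 0, 0, -0.15, 0, 0, -1],
    [0, 0, 0, -0.15, 0, 0, -1],
    [0, 0, 0, -0.15, 0, 0, -1],
  ],
)

```text
time_s: 19.75
eef_pos: [0.5648, 0.2098, 0.0587]
ee_rot: [-158.0, 89.9, -170.5]
ft_force: [4.2, 0.0, -12.6]
opening: 0.596
```

```bash
python3 st.py
```

```text
[0.56482357 0.2098298  0.058669  ] [  4.21   0.04 -12.58] [ 0.069 -0.689  0.006] 19.75 [-2.e-03 -3.e-04 -1.e+00]
```

Pulling up finds about 1.2 mm play, then a firm 12.6 N hold acting near the middle (≈15 mm off centre), so both barbs are latched. Press back to the seat gently, then unload and open.

Emit:
drive_tool(
  targets=[
    [0, 0, 0, 0.15, 0, 0, -1],
    [0, 0, 0, 0.35, 0, 0, -1],
    [0, 0, 0, 0.5, 0, 0, -1],
    [0, 0, 0, 0.6, 0, 0, -1],
    [0, 0, 0, 0.65, 0, 0, -1],
    [0, 0, 0, 0.65, 0, 0, -1],
    [0, 0, 0, 0.65, 0, 0, -1],
  ],
)

```text
time_s: 20.45
eef_pos: [0.5666, 0.2103, 0.0558]
ee_rot: [19.7, 89.9, 7.3]
ft_force: [-3.5, -1.9, 7.8]
opening: 0.595
```

```bash
python3 st.py
```

```text
[0.56659897 0.21027921 0.05583722] [-3.52 -1.92  7.78] [-0.2    0.705  0.031] 20.45 [ 1.2e-03  1.0e-04 -1.0e+00]
```

Emit:
drive_tool(
  targets=[
    [0, 0, 0, -0.1, 0, 0, -1],
    [0, 0, 0, -0.2, 0, 0, -1],
    [0, 0, 0, -0.2, 0, 0, -1],
    [0, 0, 0, -0.2, 0, 0, 0.5],
    [0, 0, 0, -0.2, 0, 0, 0.7],
    [0, 0, 0, -0.2, 0, 0, 0.7],
    [0, 0, 0, -0.2, 0, 0, 0.7],
    [0, 0, 0, -0.2, 0, 0, 0.7],
  ],
)

```text
time_s: 21.25
eef_pos: [0.5657, 0.21, 0.0554]
ee_rot: [-161.7, 90.0, -174.2]
ft_force: [0.3, -0.6, -0.9]
opening: 0.846
```

```bash
python3 st.py
```

```text
[0.5656567  0.20998535 0.05535439] [ 0.26 -0.64 -0.95] [0.022 0.019 0.025] 21.25 [-4.e-04 -0.e+00 -1.e+00]
```

Released with no contact force. Retreat straight up and clear the cameras' view of the box.

Emit:
drive_tool(
  targets=[
    [0, 0, 0, -3, 0, 0, 0.7],
    [0, 0, 0, -8, 0, 0, 0.7],
    [0, 0, 0, -13, 0, 0, 0.7],
    [0, 0, 0, -16, 0, 0, 0.7],
    [0, 0, 0, -16, 15, -15, 0.7],
    [0, 0, 0, -16, 15, -15, 0.7],
    [0, 0, 0, -16, 25, -15, 0.7],
    [0, 0, 0, -16, 25, -15, 0.7],
    [0, 0, 0, -16, 25, -15, 0.7],
    [0, 0, 0, -16, 25, -15, 0.7],
  ],
)

```text
time_s: 22.25
eef_pos: [0.4724, 0.4886, 0.2156]
ee_rot: [47.5, 90.0, 35.1]
ft_force: [0.6, -0.5, 0.5]
opening: 0.848
```

```bash
python3 st.py; python3 - <<'E'
from rig import manip
import cv2,numpy as np
c=manip.camera("scene")["color"]; t=manip.camera("top")["color"]; cv2.imwrite("pics/raw_scene9.png",c); cv2.imwrite("pics/raw_top9.png",t)
p=cv2.resize(c[190:250,276:340],(512,480),interpolation=cv2.INTER_CUBIC)
q=cv2.convertScaleAbs(cv2.resize(t[163:223,196:232],(288,480),interpolation=cv2.INTER_CUBIC),alpha=1.3)
cv2.imwrite("pics/m9.png",np.hstack([p,q]))
for n,im in(("scene",c),("top",t)):  # changed regions vs. start
    d=(cv2.absdiff(im,cv2.imread(f"pics/raw_{n}0.png")).max(2)>60).astype(np.uint8)
    st=cv2.connectedComponentsWithStats(d)[2][1:]; print(n,[s.tolist() for s in st if s[4]>25])
E
```

```text
[0.47238437 0.48860823 0.21556672] [ 0.57 -0.5   0.45] [-0.016 -0.021 -0.029] 22.25 [ 1.e-04  1.e-04 -1.e+00]
scene [[427, 0, 5, 9, 27], [357, 0, 155, 221, 13306], [351, 26, 47, 49, 1112], [283, 55, 11, 10, 63], [327, 89, 11, 9, 38], [328, 91, 102, 162, 5206], [165, 137, 46, 37, 873], [314, 203, 16, 15, 100], [323, 202, 11, 9, 35], [289, 211, 42, 34, 460]]
top [[202, 171, 20, 30, 222], [10, 183, 129, 158, 6831], [12, 207, 20, 13, 84], [56, 267, 13, 39, 158], [3, 343, 59, 41, 1548], [121, 344, 23, 29, 344], [73, 351, 22, 24, 258], [154, 352, 19, 12, 53], [86, 378, 15, 6, 39]]
```

View pics/m9.png

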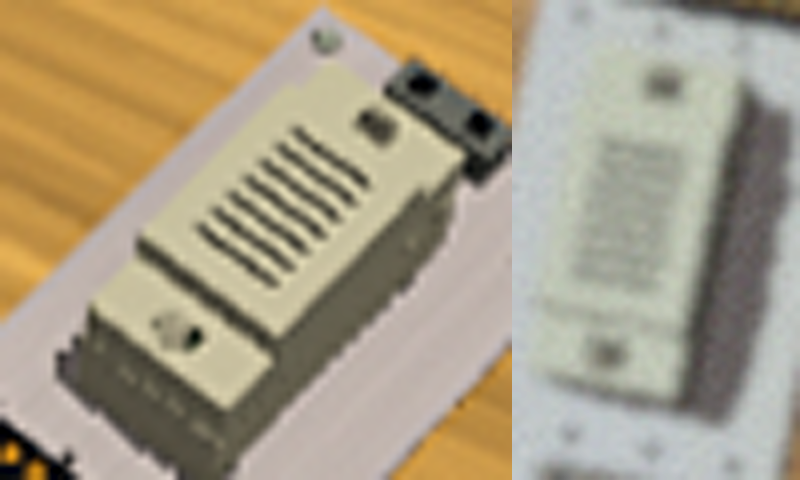

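The cover sits flush with no gap visible, hook heads show in both slots at (180,332) and (378,125), and the only changes in the images are the cover, the arm and their shadows. Hand in.

```bash
python3 -c "
from rig import manip
print(manip.job_done(), manip.read_state()['time_s'])"
```

```text
the job is handed in; nothing more can be done
the job is handed in; nothing more can be done
```

The cover is on the box with both hooks latched. I picked it up off the bench, lowered it level over the hooks, and pressed it home in 1 mm steps. I then let go and backed the arm away, and handed the job in soon after the last reading of 22.25 s.

**Press:** The force rose to 11.7 N, then dropped at the click. I pressed on to 15.2 N at most, and above the click only the rubber feet gave.

**Latching:** I pulled up on the cover to test it. It moved about 1.2 mm, then held firmly at 12.6 N, close enough to the middle that both hooks must be holding. I then pressed it back to its seat. I felt only one clear force drop, so the second click rests on this test and the final picture.

**Last pictures:** The cover sits flush all round with the hook heads showing in both slots. The image comparison showed changes only at the cover and the arm with its shadow. The carton was partly hidden near the arm, so that comparison is weakest there.

**What disagreed:**
- **Finger height:** The fingertips were about 30 mm higher than the reported tool height implied, so my first grasp closed on air above the cover. Nothing moved; I regripped lower.
- **Box height:** My first two-camera fit put the box too low, at about 16 mm against the 21 mm minimum. Contact later put it at about 23 mm.
- **Picture budget:** I viewed 14 pictures, four over the budget of 10 and two past the allowed excess.

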